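Open the lever-top soap dish on the nightstand

ROBOT

A 6-joint arm with a two-finger parallel gripper is mounted at the origin on the work surface. World frame = base frame: x ahead of the robot, y to its left, z up, the work surface at z = 0. Lengths are in m, angles in rad, forces in N, time in s.
With the tool pointing down it reaches from about 0.4 to 0.825 m from the base axis. Payload 7 kg.
Tool frame: the origin (TCP) lies on the centre line of the jaws, within the pads' length; the fingertips stand 8 mm ahead of it and the grasp point (between the pads) lies 11 mm behind it; z points along the fingers, y is the direction in which the jaws open and shut (so a half turn about z gives the same grasp; the last joint's range is limited). The gripper opens to 85 mm and grips with 20 to 120 N. Pads are 22 mm wide; open, the fingers measure 114 mm over their backs; the gripper's body (76 mm by 85 mm) begins 54 mm behind the grasp point. The pads swing forward as they close: fully open they stand 13 mm farther back than shut.
Start: joints at [-0.856, 0.359, 0.012, 0, -1.224, -0.288], TCP at [0.279, -0.614, 0.239] pointing down, gripper open.
Joint ranges: [-3.07, 3.07], [-1.43, 2.12], [-1.02, 1.25], [-3.03, 1.67], [-3.05, -0], [-3.03, 3.03]. Speed limits (rad/s): [2.39, 2.39, 3.01, 3.14, 3.14, 3.14].

INTERFACE

Orientations are given as a rotation vector (axis times angle).
In Python, from station import sense, capture, camera_model, job_done, trace, pinpoint gives the robot as it stands. The module is installed in compiled form; this text tells all that it offers.
- The arm moves only by the tool servo_tool, never from a script. Its argument "series" is one flat list of numbers, 7 for each row, row after row: the opening, from -1 (shut) to 1 (fully open), then the shift along the tool's x, y, z in mm, then the turn, a rotation vector about the tool's x, y, z in rad. In form: [claw, dx, dy, dz, rx, ry, rz, claw, dx, dy, dz, rx, ry, rz, ...]. A call has 1 to 12 rows; each row shifts and turns the commanded pose from where the row before left it, along the tool's axes as they then stand; what a row does not reach is not made up. A row lasts 1/10 s, in which the tool goes at most 50 mm and 8.59 degrees, less where a joint would pass 70% of its speed; a pose out of reach is approached as far as the arm can. A call with a gripper value outside its range is refused whole. The fingers move at their own pace and stop on an object; "newtons" is the grip in N (left out, the last holds). Time passes only in rows, so rows that do not move let the fingers close. It gives the time, the measured TCP pose, the force and the opening at its end, in the units of the state.
- sense(): the state, without advancing time (a new reading comes with each control period).
- capture(name): name is "side" or "top" or "wrist"; returns the picture (420x560x3 uint8, blue, green, red); there is no depth.
- camera_model(name): a dict with "fovy" (degrees; the focal length in pixels is half the picture's height over the tangent of half this angle, whatever the lens; pixels are square), "cx", "cy" (the principal point, pixels), "T" (4x4, takes a point from camera to world coordinates). Camera axes: x right, y up, looking along -z (the intrinsics and any distortion apply to the point x, -y, -z); pixel columns grow to the right and rows downward; lengths in m; the calibration is good to about 2 mm. A picture is of the moment at which its call begins: read the wrist's pose just before it. camera_model takes no time and is no camera call; for the wrist camera it gives the pose at the moment of the call.
- job_done(): hands the job in, once; it reports no verdict.
Trained networks look in the newest picture that a camera, given by its name, has taken for a name from the list of things; names that differ only in an ending like _2 or _b are one class to them, and where a whole thing is asked for, a point or a joint stands for the part that bears it (a point fixed in the world has none). Each returns a list of dicts, best first, with "score" (0 to 1); they miss things now and then, are a little off and sometimes report something else, mostly with a low value. They report only what shows in the picture. A call takes as long as a camera call. They do not tell look-alikes from the thing itself.
- trace(camera, target): "region" (420x560 bool, what is visible of it) and "extent" ([left, top, right, bottom] in pixels, round what is visible of it).
- pinpoint(camera, target): "location" ([column, row] in pixels: a listed point, or the origin of a listed thing).
The state is a dict: "clock": time; "joint_positions": joint angles; "joint_velocities": joint speeds; "joint_torque": joint torques, N m; "tcp_pos": TCP position; "tcp_rot": TCP orientation; "wrist_force": force on the tool from outside, world axes, zero at the start; "moment": the same for the moment, N m; "finger_gap": finger opening in m.
Only numpy, scipy, OpenCV 4.12 (cv2) and the standard library are available. Lean on these libraries where they do the work, as an engineer would, in place of code of your own. Each camera call takes 0.05 s, during which the arm holds its last target.

TASK

Open the soap dish so that the soap can dry: first push the pill bottle, standing, out from behind the dish so that the lid has room to fall back, then put a fingertip under the lid's brass thumb lever and flip the lid up and over until it leans back fully open by itself. Only push, and pick nothing up: keep the bottle upright and do not let the opening lid touch it, leave the soap dish standing where it is, and do not disturb the other things on the nightstand.

Things in the scene. Friction and masses are not known exactly. Their poses are not given: they have to be found in the camera images.
- soap_dish: lever-top soap dish: blue stoneware trough 92 (its x) by 116 mm (its y), rim 43 mm above the table, flat white lid 94 x 118 x 4 mm on the rim, hinged at the back, brass thumb lever at the middle of the lid's front. Loose, about 0.95 kg in all: a hard shove slides it. Origin: centre of the underside. Its x points from the lever side (front, roughly to the robot's left) to the hinge side (back), z up
- soap_lid (a joint): lid angle, rad: 0 closed, grows as the lever rises, 2.15 fully open on its stops (leaning 33 degrees back past upright). No spring or catch, hardly any friction: the lid (110 g, about 0.5 N at the lever) falls shut if left below about 1.5 rad and falls open by itself above that
- hinge (a point): middle of the lid's hinge line, which runs along the dish's y: 46 mm behind the dish's centre, 43 mm above the table. Stays put on the dish
- lever_tip (a point): middle of the free front end of the brass thumb lever, moves with the lid. Closed: 47 mm above the table, 121 mm in front of the hinge line. The lever is 36 mm wide (dish's y), 4 mm thick (round end 6 mm), stands out 27 mm level from the lid's front (29 mm from the dish's front wall), underside 44 mm above the table; below it all is open down to the table
- pill_bottle: clear plastic pill bottle, tablets inside, white ribbed push-and-turn cap, upright close behind the dish, loose, about 100 g. Body 46 mm across and 58 mm tall, shoulder, cap 38 mm across, 90 mm tall in all. Origin: centre of the underside. At the start its side is 6 to 16 mm behind the dish's back wall, in the way of the lid, which sweeps the full width of the dish (118 mm) as it falls back
- jewellery_tray: white ceramic jewellery tray with rings and beads, 90 x 130 x 16 mm, bystander; origin: centre of the underside
- pin_box: closed flat steel bobby pin box, 64 x 94 x 29 mm, bystander; origin: centre of the underside
- mirror: purple plastic hand mirror lying glass up, 233 mm long along its x, glass end 112 mm wide towards +x, 10 mm thick, bystander; origin: underside, where handle and head meet
- tumbler: empty glass tumbler, 72 mm across, 85 mm tall, bystander; origin: centre of the underside
- lip_balm: green and white lip balm stick standing upright, 20 mm across, 67 mm tall, bystander; origin: centre of the underside
Not all that is in view belongs to the job. Leave any orange or pink look-alike of the soap_dish alone.

How it is judged:
By the outcome, as a careful person would: the job done as asked, in the order asked, and still so for the second after the job is handed in, with the robot touching nothing.
It also fails if it takes over 56 s, if anything falls off the work surface, if the arm or the gripper's body presses on something with over 40 N, if the wrist force passes 120 N, or if a joint passes its speed limit or range.

## Working session

There is one attempt and no reset: what is moved stays moved. The work goes in short steps, Python scripts to look and compute and a tool call to move; the robot and the scene stay as the last step left them, time stands still between calls to the robot, and variables do not carry over. Pictures are saved under pics/ and viewed, and the job is handed in when it is done.

Besides the shell and the picture viewer there is one more tool, called after "Request:" by a JSON object that holds its "method" and its "body", one argument or row to a line. servo_tool: Moves the arm, as the interface text tells. Its arguments: {"type":"object","properties":{"series":{"type":"array","items":{"type":"number"}},"newtons":{"type":"number"}},"required":["series"]}

```bash
ls; mkdir -p pics; cat > h.py <<'E'
import numpy as np, cv2
from station import *
from scipy.spatial.transform import Rotation as R
def snap(c,n):
    im=capture(c); cv2.imwrite('pics/'+n+'.png',im); return im
def ray(c,uv,m=None):
    m=m or camera_model(c); f=210/np.tan(np.radians(m['fovy'])/2); T=np.array(m['T'])
    d=np.array([(uv[0]-m['cx'])/f,-(uv[1]-m['cy'])/f,-1.]); return T[:3,3],T[:3,:3]@d
def onz(c,uv,z,m=None):
    o,d=ray(c,uv,m); return o+d*(z-o[2])/d[2]
def proj(c,p,m=None):
    m=m or camera_model(c); f=210/np.tan(np.radians(m['fovy'])/2); T=np.array(m['T'])
    q=T[:3,:3].T@(np.array(p)-T[:3,3]); return np.array([m['cx']-f*q[0]/q[2]*1, m['cy']+f*q[1]/q[2]])
E
python3 - <<'E'
from h import *
for c in ('side','top','wrist'):
    snap(c,c+'0'); m=camera_model(c); print(c,{k:(v if k!='T' else np.round(v,3).tolist()) for k,v in m.items()})
s=sense(); print(s)
for t in ['soap_dish','hinge','lever_tip','pill_bottle','tumbler','lip_balm','mirror','pin_box','jewellery_tray']:
  for c in ('top','side'):
    for r in pinpoint(c,t)[:3]: print(c,t,np.round(r['location'],1),round(r['score'],2))
E
```

```text
pics
side {'fovy': 48.22567934514312, 'cx': 277.48605317571645, 'cy': 210.48937097426253, 'T': [[-0.976, 0.134, -0.17, 0.279], [-0.216, -0.537, 0.816, 1.057], [0.018, 0.833, 0.553, 0.781], [0.0, 0.0, 0.0, 1.0]]}
top {'fovy': 43.50407866650818, 'cx': 282.2178557264187, 'cy': 206.27418237585056, 'T': [[0.015, 0.992, -0.129, 0.298], [-1.0, 0.013, -0.017, -0.013], [-0.015, 0.129, 0.992, 1.774], [0.0, 0.0, 0.0, 1.0]]}
wrist {'fovy': 69.28897338870142, 'cx': 274.43260370188386, 'cy': 210.6110358505165, 'T': [[-0.414, -0.864, -0.286, 0.206], [0.91, -0.393, -0.132, -0.648], [0.002, -0.315, 0.949, 0.374], [0.0, 0.0, 0.0, 1.0]]}
{'clock': 0.15, 'joint_positions': array([-8.55894906e-01,  3.59251607e-01,  1.12649662e-02, -2.23447111e-04,
       -1.22409226e+00, -2.88133136e-01]), 'joint_velocities': array([ 0.00113119, -0.00170439,  0.00171545,  0.00195757, -0.00058538,
       -0.00145219]), 'joint_torque': array([-7.75315457e-04, -5.83875990e+01,  2.93648726e+01,  6.94043443e+00,
       -4.29706692e-03,  2.76578351e-05]), 'tcp_pos': array([ 0.27924748, -0.61414609,  0.2385637 ]), 'tcp_rot': ar
[... 491 characters left out ...]
0.93
side hinge [250.2 208.7] 0.8
side hinge [225.9 175.7] 0.75
top lever_tip [254.4 238. ] 0.93
top lever_tip [365.3 180.9] 0.91
top lever_tip [257.3 178.2] 0.68
side lever_tip [299.4 244.1] 0.71
side lever_tip [227.1 229.4] 0.64
side lever_tip [263.  166.5] 0.63
top pill_bottle [304.6 185.5] 0.53
side pill_bottle [248.1 212.6] 0.63
top tumbler [165.9 184.4] 0.66
top tumbler [148.8 210.3] 0.45
side tumbler [193.  332.8] 0.81
top lip_balm [146.9 207.9] 0.51
top mirror [426.9 198.2] 0.83
top pin_box [379.  241.8] 0.92
side pin_box [322.1 176.2] 0.88
side pin_box [249.5 211.5] 0.33
top jewellery_tray [195.8 244. ] 0.8
top jewellery_tray [379.5 244.6] 0.36
side jewellery_tray [293.1 313.5] 0.72
```

View pics/top0.png

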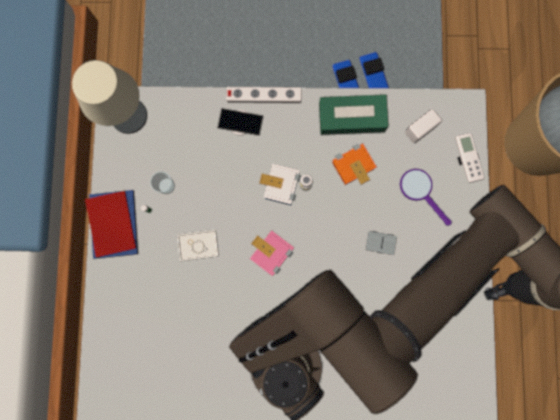

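View pics/side0.png

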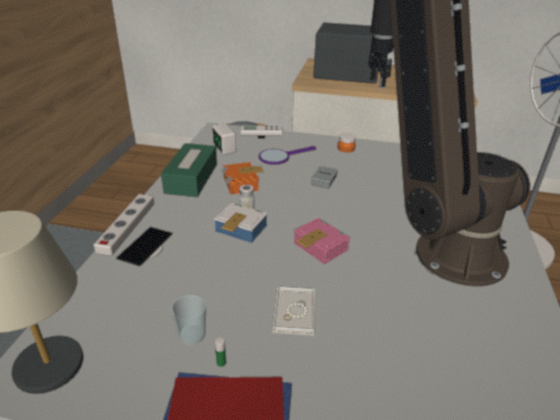

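View pics/wrist0.png

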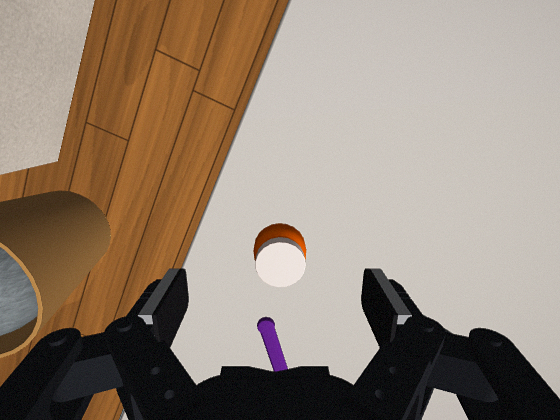

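The top view shows the real dish: a white lid on blue at (281,184), its lever pointing left at (262,181), and the clear bottle to its right at (306,182). The orange dish (354,164) and the pink dish (271,252) are look-alikes. In the side view the dish is at (241,222) and the bottle at (247,197). The wrist view only shows an unrelated orange bottle.

```bash
python3 - <<'E'
from h import *
im=capture('top')
cv2.imwrite('pics/topz.png',cv2.resize(im[90:280,130:480],None,fx=2.28,fy=2.28,interpolation=cv2.INTER_CUBIC))
im=capture('side')
cv2.imwrite('pics/sidez.png',cv2.resize(im[130:290,180:370],None,fx=3.6,fy=3.6,interpolation=cv2.INTER_CUBIC))
for n,uv,z in [('lever',(260,181),.047),('lid',(283,184.5),.047),('cap',(306,181),.09),('orange',(354,164),.047),('orbot',(285,385),.1),('tumbler',(163,182),.0),('tray',(198,245),.016),('base',(400,370),0)]: print(n,onz('top',uv,z).round(3))
print(proj('top',[0,0,0]), R.from_rotvec(sense()['tcp_rot']).as_matrix().round(3))
E
```

```text
lever [0.605 0.092 0.047]
lid [0.595 0.015 0.047]
cap [ 0.6  -0.06  0.09]
orange [ 0.667 -0.221  0.047]
orbot [-0.039 -0.001  0.1  ]
tumbler [0.606 0.428 0.   ]
tray [0.391 0.297 0.016]
base [-0.005 -0.374  0.   ]
[285.25968913 366.31470522] [[-0.91  -0.414 -0.   ]
 [-0.414  0.91  -0.   ]
 [ 0.     0.    -1.   ]]
```

View pics/topz.png

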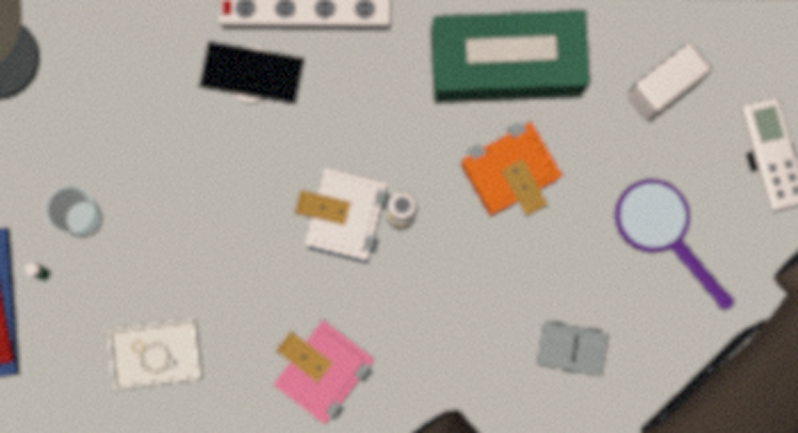

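View pics/sidez.png

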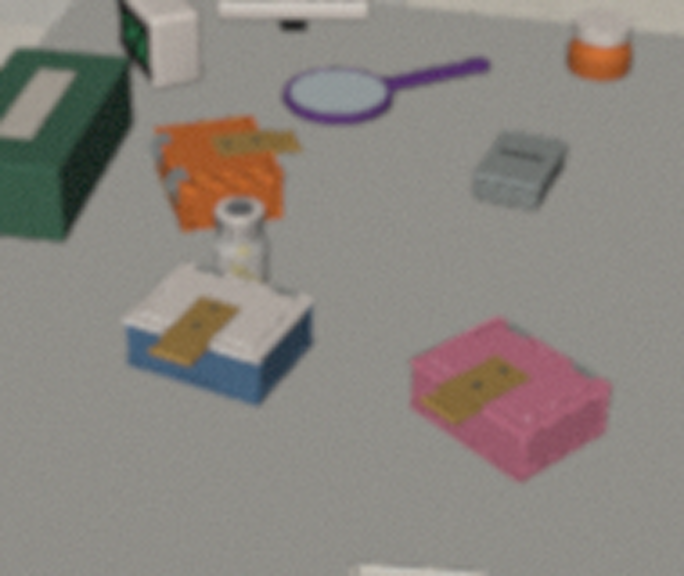

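```bash
cat >> h.py <<'E'
def plan(wps,claw=-1):
    """wps: list of (pos,Rmat,n)."""
    s=sense(); p=np.array(s['tcp_pos']); Q=R.from_rotvec(s['tcp_rot']); out=[]
    for (tp,tR,n) in wps:
        p0=p.copy(); Q0=Q; tR=R.from_matrix(tR); w=(Q0.inv()*tR).as_rotvec()
        for i in range(1,n+1):
            gp=p0+(np.array(tp)-p0)*i/n; gQ=Q0*R.from_rotvec(w*i/n)
            dp=np.round(Q.inv().apply(gp-p)*1000); dr=np.round((Q.inv()*gQ).as_rotvec(),2)
            if np.linalg.norm(dp)>50 or np.linalg.norm(dr)>.149: print('BIG',dp,dr)
            p=p+Q.apply(dp/1000); Q=Q*R.from_rotvec(dr)
            out.append([claw]+[int(v) for v in dp]+[float(v) for v in dr])
    for k in range(0,len(out),12):
        print(str([x for r in out[k:k+12] for x in r]).replace(' ','').replace('.0,',',').replace('.0]',']'))
    print('end',p.round(4))
def frame(z,x):
    z=np.array(z,float);z/=np.linalg.norm(z);x=np.array(x,float);x-=z*(x@z);x/=np.linalg.norm(x)
    return np.array([x,np.cross(z,x),z]).T
E
python3 - <<'E'
from h import *
plan([([0.47,-0.03,0.26],frame([0,0,-1],[-.97,.25,0]),16)])
E
```

```text
[-1,-26,28,-1,-0,-0,0.04,-1,-25,30,-2,-0,-0,0.04,-1,-23,30,-1,-0,-0,0.05,-1,-22,31,-1,-0,-0,0.04,-1,-21,33,-1,-0,-0,0.04,-1,-20,33,-2,-0,-0,0.04,-1,-18,34,-1,-0,-0,0.05,-1,-16,34,-1,-0,-0,0.04,-1,-15,36,-2,-0,-0,0.04,-1,-14,36,-1,-0,-0,0.04,-1,-12,36,-1,-0,-0,0.05,-1,-11,37,-2,-0,-0,0.04]
[-1,-8,38,-1,-0,-0,0.04,-1,-8,37,-1,-0,-0,0.04,-1,-5,38,-1,-0,-0,0.05,-1,-4,39,-2,-0,-0,0.04]
end [ 0.4697 -0.0295  0.2603]
```

Request:
{"method": "servo_tool", "body": {
  "series": [-1,-26,28,-1,0,0,0.04,-1,-25,30,-2,0,0,0.04,-1,-23,30,-1,0,0,0.05,-1,-22,31,-1,0,0,0.04,-1,-21,33,-1,0,0,0.04,-1,-20,33,-2,0,0,0.04,-1,-18,34,-1,0,0,0.05,-1,-16,34,-1,0,0,0.04,-1,-15,36,-2,0,0,0.04,-1,-14,36,-1,0,0,0.04,-1,-12,36,-1,0,0,0.05,-1,-11,37,-2,0,0,0.04]
}}

```text
clock: 2.35
tcp_pos: [0.423, -0.1748, 0.2557]
tcp_rot: [0.134, 3.138, 0.0]
wrist_force: [0.6, -0.3, 1.1]
finger_gap: 0.0001
```

Request:
{"method": "servo_tool", "body": {
  "series": [-1,-8,38,-1,0,0,0.04,-1,-8,37,-1,0,0,0.04,-1,-5,38,-1,0,0,0.05,-1,-4,39,-2,0,0,0.04,-1,0,0,0,0,0,0,-1,0,0,0,0,0,0]
}}

```text
clock: 2.95
tcp_pos: [0.4698, -0.0287, 0.2603]
tcp_rot: [-0.393, -3.117, 0.0]
wrist_force: [-0.2, -0.1, -0.3]
finger_gap: 0.0002
```

```bash
python3 - <<'E'
from h import *
s=sense(); print(s['clock'],s['tcp_pos'],s['joint_positions'].round(2),s['finger_gap'])
m=camera_model('wrist'); snap('wrist','wrist1')
np.save('m1.npy',m,allow_pickle=True)
for t in ['hinge','lever_tip','pill_bottle','soap_dish']:
  for r in pinpoint('wrist',t)[:3]: print(t,np.round(r['location'],1),round(r['score'],2))
E
```

```text
2.95 [ 0.46979044 -0.02866851  0.26028772] [ 0.36  0.   -0.39 -0.   -1.18 -2.18] 0.00023676283826901703
hinge [302.7 267.3] 0.75
hinge [283.3  52.2] 0.71
lever_tip [386.5 102. ] 0.67
lever_tip [141.2 321.1] 0.63
lever_tip [394.3 266.4] 0.6
pill_bottle [278.2 267.5] 0.39
soap_dish [329.8 253.8] 0.92
soap_dish [316.8  77.2] 0.85
```

View pics/wrist1.png

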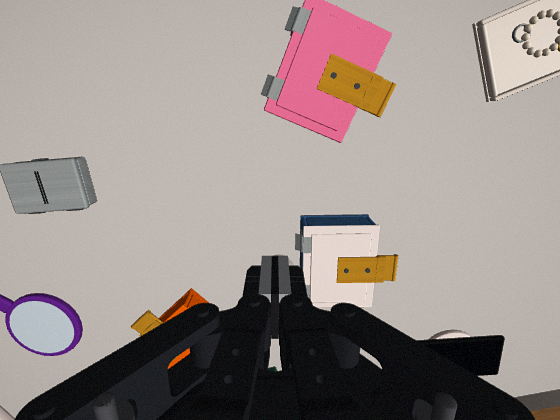

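```bash
python3 - <<'E'
from h import *
m=camera_model('wrist')
im=capture('wrist'); cv2.imwrite('pics/w1z.png',cv2.resize(im[190:330,270:430],None,fx=4,fy=4,interpolation=cv2.INTER_CUBIC))
for n,uv in [('c1',(302,226)),('c2',(380,226)),('c3',(373,306)),('lev1',(397,254)),('lev2',(396,281))]: print(n,onz('wrist',uv,.047,m).round(4))
plan([([0.52,0.05,0.26],frame([0,0,-1],[-.97,.25,0]),3)])
E
```

```text
c1 [ 0.5319 -0.0115  0.047 ]
c2 [0.556  0.0814 0.047 ]
c3 [0.6689 0.0554 0.047 ]
lev1 [0.5994 0.0968 0.047 ]
lev2 [0.6382 0.0905 0.047 ]
[-1,-10,30,0,0,0,-0,-1,-9,30,0,0,0,-0,-1,-10,30,0,0,0,-0]
end [0.5202 0.0495 0.2604]
```

View pics/w1z.png

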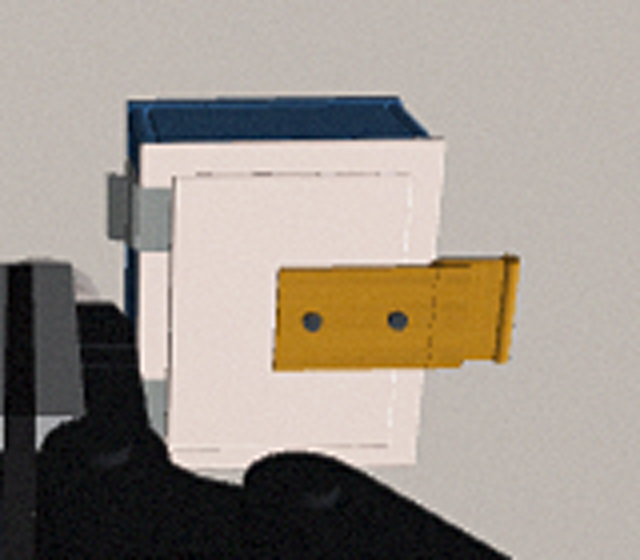

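Request:
{"method": "servo_tool", "body": {
  "series": [-1,-10,30,0,0,0,0,-1,-9,30,0,0,0,0,-1,-10,30,0,0,0,0,-1,0,0,0,0,0,0]
}}

```text
clock: 3.65
tcp_pos: [0.522, 0.052, 0.2598]
tcp_rot: [-0.396, -3.117, 0.0]
wrist_force: [-0.0, -0.3, -0.1]
finger_gap: -0.0005
```

```bash
python3 - <<'E'
from h import *
m=camera_model('wrist'); im=snap('wrist','wrist2'); import pickle; pickle.dump(m,open('m2.pkl','wb'))
print(sense()['tcp_pos'],sense()['joint_positions'].round(2))
for r in pinpoint('wrist','pill_bottle')[:3]: print(np.round(r['location'],1),round(r['score'],2),onz('wrist',r['location'],0,m))
for r in trace('wrist','pill_bottle')[:3]: print(r['extent'],round(r['score'],2))
E
```

```text
[0.52096708 0.05094527 0.25977731] [ 0.47  0.1  -0.29  0.   -1.19 -2.3 ]
[216.8 247.7] 0.73 [ 0.60507364 -0.0543936   0.        ]
[184.9, 232.1, 231.3, 295.9] 0.59
```

View pics/wrist2.png

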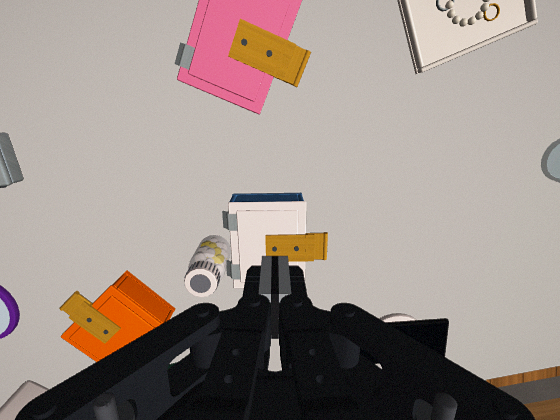

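```bash
python3 - <<'E'
from h import *
import pickle; m=pickle.load(open('m2.pkl','rb'))
im=cv2.imread('pics/wrist2.png')
cv2.imwrite('pics/w2z.png',cv2.resize(im[180:310,170:340],None,fx=4.5,fy=4.5,interpolation=cv2.INTER_CUBIC))
print('cap',onz('wrist',(202,282),.09,m))
for n,uv in [('c1',(231.5,201.5)),('c2',(305,201.5)),('lev1',(328,232)),('lev2',(327,259))]: print(n,onz('wrist',uv,.047,m).round(4))
c1,c2=[onz('wrist',uv,.047,m)[:2] for uv in [(231.5,201.5),(305,201.5)]]
E
```

```text
cap [ 0.6054995  -0.05544752  0.09      ]
c1 [ 0.5325 -0.0038  0.047 ]
c2 [0.5544 0.0814 0.047 ]
lev1 [0.6    0.1003 0.047 ]
lev2 [0.6362 0.0918 0.047 ]
```

View pics/w2z.png

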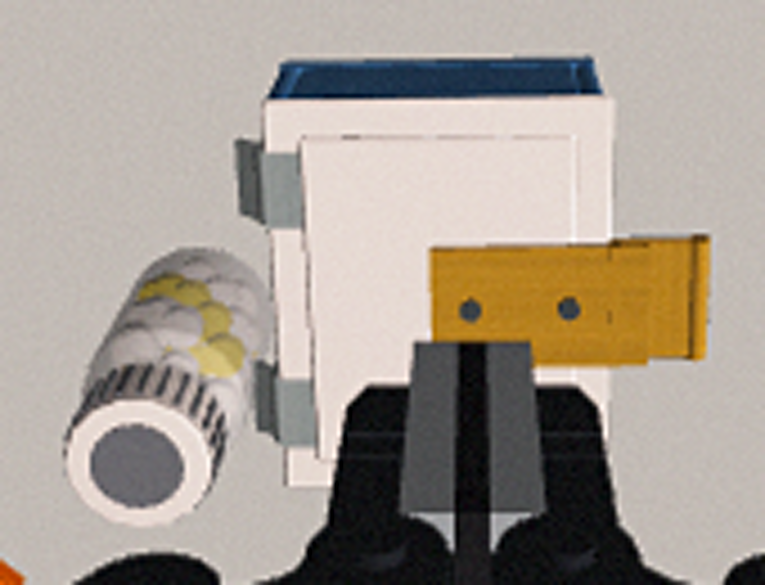

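The wrist view shows the dish lid with its hinge lugs on the left and the lever at (327,246). The bottle cap is at (202,282). My fit puts the hinge at (0.587, -0.021) and the bottle at about (0.6055, -0.055). The side gap comes out at 5–6 mm, which agrees with the task text.

```bash
cat >> h.py <<'E'
H=np.array([.587,-.021]); DX=np.array([-.257,-.966]); DY=np.array([.966,-.257])
def D(a,b,z): return np.r_[H+DX*a/1000+DY*b/1000,z]
E
python3 - <<'E'
from h import *
d=.259*DX+.966*DY; t=np.radians(25)
F=frame(np.r_[d*np.sin(t),-np.cos(t)],np.r_[-d,0]); 
tcp=lambda a,b,z: D(a,b,z)-F[:,2]*.008
plan([(tcp(32,-55,.16),F,6),(tcp(32,-55,.012),F,6)])
E
```

```text
[-1,-4,-14,15,0.01,-0.07,0.04,-1,-3,-13,16,0.01,-0.07,0.05,-1,-3,-13,17,0.01,-0.08,0.04,-1,-3,-13,16,0.01,-0.07,0.05,-1,-1,-13,17,0.01,-0.07,0.04,-1,-1,-12,17,0.01,-0.07,0.04,-1,10,0,22,-0,-0,0,-1,11,0,23,-0,-0,0,-1,10,0,22,-0,-0,0,-1,10,0,23,-0,-0,0,-1,10,0,22,-0,-0,0,-1,11,1,22,-0,-0,0]
end [ 0.5225 -0.0354  0.0195]
```

Request:
{"method": "servo_tool", "body": {
  "series": [-1,-4,-14,15,0.01,-0.07,0.04,-1,-3,-13,16,0.01,-0.07,0.05,-1,-3,-13,17,0.01,-0.08,0.04,-1,-3,-13,16,0.01,-0.07,0.05,-1,-1,-13,17,0.01,-0.07,0.04,-1,-1,-12,17,0.01,-0.07,0.04,-1,10,0,22,0,0,0,-1,11,0,23,0,0,0]
}}

```text
clock: 4.6
tcp_pos: [0.5288, -0.056, 0.1456]
tcp_rot: [0.677, 2.701, -0.117]
wrist_force: [0.7, 0.2, 0.1]
finger_gap: 0.0003
```

```bash
python3 - <<'E'
from h import *
s=sense(); print(s['clock'],s['tcp_pos'],s['joint_positions'].round(2)); print(R.from_rotvec(s['tcp_rot']).as_matrix().round(2))
im=snap('wrist','wrist3'); im=capture('side'); cv2.imwrite('pics/side3.png',cv2.resize(im[130:290,180:370],None,fx=3.6,fy=3.6))
E
```

```text
4.6 [ 0.52883758 -0.05597262  0.1455676 ] [ 0.38  0.04 -0.93  0.67 -0.45 -3.03]
[[-0.82  0.47  0.32]
 [ 0.44  0.88 -0.16]
 [-0.36  0.01 -0.93]]
```

View pics/wrist3.png

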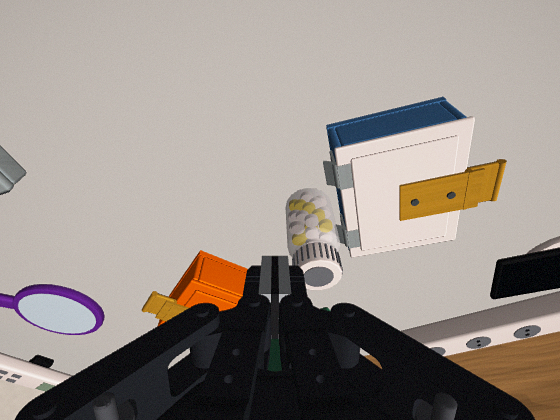

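View pics/side3.png

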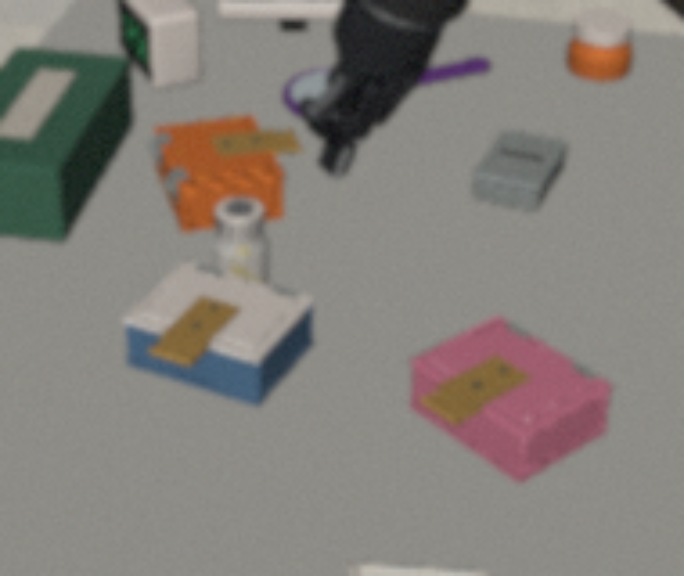

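The wrist view shows the bottle upright at (315,235) with nothing between it and the fingers. Joint 6 has reached its range limit, so I need another wrist roll. I'll fit an orientation model to check the joints beforehand.

```bash
cat >> h.py <<'E'
J=[np.array([-0.856,0.359,0.012,0,-1.224,-0.288]),np.array([.36,0,-.39,0,-1.18,-2.18]),np.array([0.38,0.04,-0.93,0.67,-0.45,-3.03])]
RV=[[.66508,-3.06994,-.0019],[-.393,-3.117,0],[.677,2.701,-.117]]
def arm(j): 
    return R.from_euler('ZY',[j[0],j[1]-j[2]])
def ori(j,s4,s6,C): return arm(j)*R.from_euler('XYX',[s4*j[3],-j[4],s6*j[5]])*C
def C_of(s4,s6): return ori(J[0],s4,s6,R.identity()).inv()*R.from_rotvec(RV[0])
E
python3 - <<'E'
from h import *
for s4 in (1,-1):
  for s6 in (1,-1):
    C=C_of(s4,s6)
    print(s4,s6,[round((ori(j,s4,s6,C).inv()*R.from_rotvec(r)).magnitude(),3) for j,r in zip(J,RV)], C.as_matrix().round(2).tolist())
E
```

```text
1 1 [0.0, 2.498, 2.086] [[-0.0, -0.0, 1.0], [-0.84, 0.54, 0.0], [-0.54, -0.84, -0.0]]
1 -1 [0.0, 0.002, 1.342] [[-0.0, -0.0, 1.0], [-1.0, 0.0, -0.0], [-0.0, -1.0, -0.0]]
-1 1 [0.0, 2.498, 0.8] [[-0.0, -0.0, 1.0], [-0.84, 0.54, 0.0], [-0.54, -0.84, -0.0]]
-1 -1 [0.0, 0.002, 0.005] [[-0.0, -0.0, 1.0], [-1.0, 0.0, -0.0], [-0.0, -1.0, -0.0]]
```

```bash
cat >> h.py <<'E'
def wrist(F,phi,j1):
    C=C_of(-1,-1); M=arm([j1,phi,0]).inv()*R.from_matrix(F)*C.inv()
    res=[]
    a,b,c=M.as_euler('XYX'); # a=-j4,b=-j5,c=-j6
    for (a2,b2,c2) in ((a,b,c),(a+np.pi,-b,c+np.pi)):
        w=lambda q:(q+np.pi)%(2*np.pi)-np.pi
        res.append(np.round([w(-a2),-b2,w(-c2)],2))
    return [r for r in res if r[1]<=0]
E
python3 - <<'E'
from h import *
d=.259*DX+.966*DY; t=np.radians(25)
for k in range(4):
    x=[-d,[d[1],-d[0]],d,[-d[1],d[0]]][k]
    F=frame(np.r_[d*np.sin(t),-np.cos(t)],np.r_[x,0]); print('push',k,wrist(F,.97,.38),wrist(F,.9,.3))
for tl in (35,45,55):
  t=np.radians(tl); z=np.r_[DX*np.cos(t),-np.sin(t)]
  for k,x in enumerate([DX,DY,-DX,-DY]):
    x3=np.r_[x,0] if k%2 else np.r_[x*np.sin(t), np.cos(t)*(1 if k==0 else -1)]
    print('lever',tl,k,[wrist(frame(z,x3),p,j) for p,j in ((.5,.4),(.8,.5))])
E
```

```text
push 0 [array([ 0.84, -0.46,  3.07])] [array([ 0.74, -0.48, -3.03])]
push 1 [array([ 0.84, -0.46, -1.64])] [array([ 0.74, -0.48, -1.46])]
push 2 [array([ 0.84, -0.46, -0.07])] [array([ 0.74, -0.48,  0.12])]
push 3 [array([ 0.84, -0.46,  1.5 ])] [array([ 0.74, -0.48,  1.69])]
lever 35 0 [[array([ 0.72, -1.74, -0.79])], [array([ 0.64, -1.55, -1.04])]]
lever 35 1 [[array([ 0.71, -1.74,  0.78])], [array([ 0.64, -1.55,  0.53])]]
lever 35 2 [[array([ 0.71, -1.74,  2.35])], [array([ 0.63, -1.55,  2.1 ])]]
lever 35 3 [[array([ 0.72, -1.74, -2.36])], [array([ 0.64, -1.55, -2.61])]]
lever 45 0 [[array([ 0.59, -1.61, -0.8 ])], [array([ 0.55, -1.4 , -1.03])]]
lever 45 1 [[array([ 0.59, -1.61,  0.77])], [array([ 0.55, -1.4 ,  0.54])]]
lever 45 2 [[array([ 0.59, -1.61,  2.34])], [array([ 0.55, -1.4 ,  2.11])]]
lever 45 3 [[array([ 0.59, -1.61, -2.37])], [array([ 0.55, -1.4 , -2.6 ])]]
lever 55 0 [[array([ 0.47, -1.49, -0.8 ])], [array([ 0.45, -1.25, -1.01])]]
lever 55 1 [[array([ 0.47, -1.49,  0.77])], [array([ 0.45, -1.25,  0.56])]]
lever 55 2 [[array([ 0.47, -1.49,  2.34])], [array([ 0.45, -1.25,  2.13])]]
lever 55 3 [[array([ 0.47, -1.49, -2.37])], [array([ 0.45, -1.25, -2.58])]]
```

```bash
python3 - <<'E'
from h import *
d=.259*DX+.966*DY; t=np.radians(25)
F=frame(np.r_[d*np.sin(t),-np.cos(t)],np.r_[d[1],-d[0],0])
tcp=lambda a,b,z: D(a,b,z)-F[:,2]*.008
plan([(tcp(36,-50,.13),F,13),(tcp(36,-50,.012),F,6)])
E
```

```text
[-1,1,1,0,0.01,-0,-0.12,-1,0,1,0,0,-0.01,-0.12,-1,1,1,1,0.01,-0,-0.12,-1,0,1,0,0,-0.01,-0.11,-1,1,2,0,0.01,0,-0.12,-1,0,1,0,0,-0,-0.12,-1,0,1,0,0.01,-0.01,-0.12,-1,-1,1,1,0,-0,-0.12,-1,0,2,0,0.01,-0,-0.12,-1,0,1,0,0,-0.01,-0.12,-1,-1,1,0,0.01,-0,-0.12,-1,-1,1,0,0,-0,-0.11]
[-1,-1,1,1,0.01,-0.01,-0.12,-1,0,8,18,-0,0,-0,-1,0,9,17,-0,0,-0,-1,0,8,18,-0,0,-0,-1,0,8,18,-0,0,-0,-1,1,9,18,-0,0,-0,-1,0,8,17,-0,0,-0]
end [ 0.5261 -0.0413  0.0196]
```

Request:
{"method": "servo_tool", "body": {
  "series": [-1,1,1,0,0.01,0,-0.12,-1,0,1,0,0,-0.01,-0.12,-1,1,1,1,0.01,0,-0.12,-1,0,1,0,0,-0.01,-0.11,-1,1,2,0,0.01,0,-0.12,-1,0,1,0,0,0,-0.12,-1,0,1,0,0.01,-0.01,-0.12,-1,-1,1,1,0,0,-0.12,-1,0,2,0,0.01,0,-0.12,-1,0,1,0,0,-0.01,-0.12,-1,-1,1,0,0.01,0,-0.12,-1,-1,1,0,0,0,-0.11]
}}

```text
clock: 5.9
tcp_pos: [0.5304, -0.0401, 0.1436]
tcp_rot: [-1.285, 2.56, -0.522]
wrist_force: [-0.6, 0.5, 0.4]
finger_gap: 0.0001
```

Request:
{"method": "servo_tool", "body": {
  "series": [-1,-1,1,1,0.01,-0.01,-0.12,-1,0,8,18,0,0,0,-1,0,9,17,0,0,0,-1,0,8,18,0,0,0,-1,0,8,18,0,0,0,-1,1,7,15,0,0,0]
}}

```text
clock: 6.5
tcp_pos: [0.5577, -0.0334, 0.0846]
tcp_rot: [-1.46, 2.543, -0.496]
wrist_force: [0.4, 0.4, 0.2]
finger_gap: -0.0002
```

```bash
python3 - <<'E'
from h import *
s=sense(); print(s['clock'],s['tcp_pos'],s['joint_positions'].round(2)); print(R.from_rotvec(s['tcp_rot']).as_matrix().round(2))
im=snap('wrist','wrist4'); im=capture('side'); cv2.imwrite('pics/side4.png',cv2.resize(im[130:290,180:370],None,fx=3.6,fy=3.6))
E
```

```text
6.5 [ 0.55772528 -0.03341459  0.0845937 ] [ 0.26  0.18 -1.02  1.17 -0.3  -1.9 ]
[[-0.51 -0.81  0.31]
 [-0.86  0.47 -0.2 ]
 [ 0.02 -0.37 -0.93]]
```

View pics/wrist4.png

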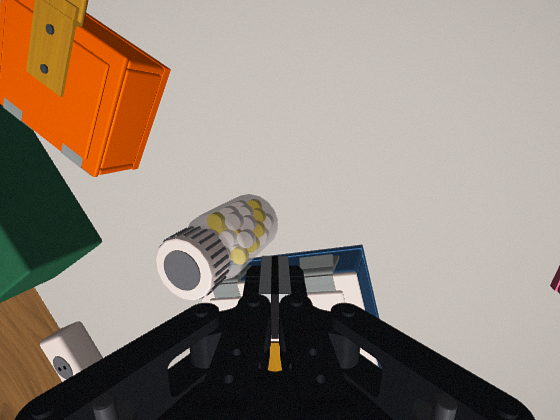

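View pics/side4.png

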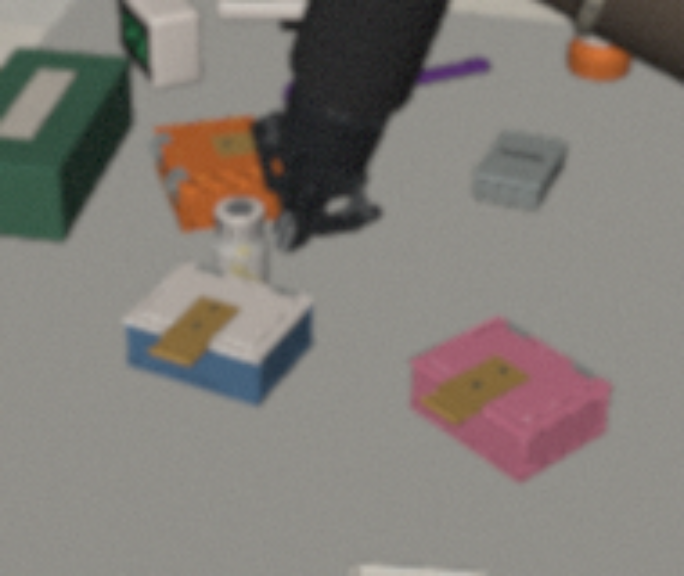

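The bottle and dish are untouched: the side view has the bottle at (241,240) and the fingertip beside it at (285,240). Joint 3 reached its limit because a 25° tilt this close in is out of reach. I'll go up and use a nearly vertical tool instead.

```bash
python3 - <<'E'
from h import *
d=.259*DX+.966*DY; t=np.radians(8)
F=frame(np.r_[d*np.sin(t),-np.cos(t)],np.r_[-d,0])
print(wrist(F,.4,.36),wrist(F,.7,.36))
tcp=lambda a,b,z: D(a,b,z)-F[:,2]*.008
R0=R.from_rotvec(sense()['tcp_rot']).as_matrix()
plan([([.545,-.036,.15],R0,3),(tcp(34,-48,.15),F,14),(tcp(34,-48,.02),F,6)])
E
```

```text
[array([ 0.12, -1.09, -2.51])] [array([ 0.15, -0.79, -2.56])]
[-1,3,-5,-22,0,-0,0,-1,3,-5,-21,0,0,0,-1,3,-5,-22,0,0,0,-1,1,0,-1,-0.01,0.01,0.11,-1,1,1,0,-0.02,0.01,0.11,-1,1,0,-1,-0.01,0.02,0.11,-1,1,0,-1,-0.02,0.01,0.12,-1,1,0,-1,-0.01,0.01,0.11,-1,1,0,0,-0.02,0.01,0.11,-1,1,0,-1,-0.01,0.01,0.11,-1,1,0,-1,-0.01,0.01,0.11,-1,1,0,0,-0.02,0.02,0.11]
[-1,1,-1,-1,-0.01,0.01,0.11,-1,1,0,-1,-0.02,0.01,0.11,-1,0,-1,0,-0.01,0.01,0.12,-1,1,-1,-1,-0.02,0.01,0.11,-1,1,-1,-1,-0.01,0.02,0.11,-1,3,0,22,-0,-0,-0,-1,3,0,21,-0,-0,-0,-1,3,0,22,-0,-0,-0,-1,3,0,21,-0,-0,-0,-1,2,0,22,-0,-0,-0,-1,3,1,21,-0,-0,-0]
end [ 0.5314 -0.0407  0.0282]
```

Request:
{"method": "servo_tool", "body": {
  "series": [-1,3,-5,-22,0,0,0,-1,3,-5,-21,0,0,0,-1,3,-5,-22,0,0,0,-1,1,0,-1,-0.01,0.01,0.11,-1,1,1,0,-0.02,0.01,0.11,-1,1,0,-1,-0.01,0.02,0.11,-1,1,0,-1,-0.02,0.01,0.12,-1,1,0,-1,-0.01,0.01,0.11,-1,1,0,0,-0.02,0.01,0.11,-1,1,0,-1,-0.01,0.01,0.11,-1,1,0,-1,-0.01,0.01,0.11,-1,1,0,0,-0.02,0.02,0.11]
}}

```text
clock: 7.8
tcp_pos: [0.5352, -0.0379, 0.1544]
tcp_rot: [-0.043, 2.978, -0.227]
wrist_force: [0.3, 0.7, -0.7]
finger_gap: 0.0001
```

Request:
{"method": "servo_tool", "body": {
  "series": [-1,1,-1,-1,-0.01,0.01,0.11,-1,1,0,-1,-0.02,0.01,0.11,-1,0,-1,0,-0.01,0.01,0.12,-1,1,-1,-1,-0.02,0.01,0.11,-1,1,-1,-1,-0.01,0.02,0.11]
}}

```text
clock: 8.3
tcp_pos: [0.5299, -0.0404, 0.158]
tcp_rot: [0.785, 2.907, -0.048]
wrist_force: [0.1, 0.9, 0.1]
finger_gap: 0.0
```

```bash
python3 - <<'E'
from h import *
s=sense(); print(s['clock'],s['tcp_pos'],s['joint_positions'].round(2)); print(R.from_rotvec(s['tcp_rot']).as_matrix().round(2))
d=.259*DX+.966*DY; t=np.radians(8)
F=frame(np.r_[d*np.sin(t),-np.cos(t)],np.r_[-d,0])
tcp=lambda a,b,z: D(a,b,z)-F[:,2]*.008
plan([(tcp(34,-48,.15),F,1),(tcp(34,-48,.02),F,6)])
E
```

```text
8.3 [ 0.52985354 -0.0404199   0.15804591] [ 0.37  0.13 -0.57  0.14 -0.79 -2.56]
[[-0.86  0.5   0.12]
 [ 0.5   0.86 -0.06]
 [-0.13  0.   -0.99]]
[-1,-1,0,0,0,-0.01,-0.01,-1,3,0,21,0,0,0,-1,3,0,22,0,0,0,-1,3,0,21,0,0,0,-1,3,0,22,0,0,0,-1,3,0,21,0,0,0,-1,4,0,22,0,0,0]
end [ 0.5306 -0.0406  0.0278]
```

Pose as planned. I'll go down beside the bottle, then check before contact.

Request:
{"method": "servo_tool", "body": {
  "series": [-1,0,0,0,0,-0.01,0,-1,3,0,21,0,0,0,-1,3,0,22,0,0,0,-1,3,0,21,0,0,0,-1,3,0,22,0,0,0,-1,3,0,21,0,0,0,-1,4,0,22,0,0,0,-1,0,0,0,0,0,0]
}}

```text
clock: 9.1
tcp_pos: [0.5283, -0.0412, 0.0247]
tcp_rot: [0.773, 2.903, -0.061]
wrist_force: [-0.6, -0.5, -0.9]
finger_gap: 0.0004
```

```bash
python3 - <<'E'
from h import *
s=sense(); print(s['clock'],s['tcp_pos'],s['joint_positions'].round(2),s['wrist_force'])
im=snap('wrist','wrist5'); im=capture('side'); cv2.imwrite('pics/side5.png',cv2.resize(im[130:290,180:370],None,fx=3.6,fy=3.6))
d=.259*DX+.966*DY; t=np.radians(8)
F=frame(np.r_[d*np.sin(t),-np.cos(t)],np.r_[-d,0])
tcp=lambda a,b,z: D(a,b,z)-F[:,2]*.008
plan([(tcp(24.5,-9,.02),F,6)]);plan([(tcp(24.5,-9,.02),F,6),(tcp(45,68,.02),F,16)])
E
```

```text
9.1 [ 0.52828004 -0.04122902  0.02469634] [ 0.36  0.31 -0.77  0.28 -0.41 -2.71] [-0.58203722 -0.48121547 -0.85544108]
[-1,-6,3,1,-0,0,0,-1,-6,3,0,-0,0,0,-1,-6,4,1,-0,0,0,-1,-6,3,1,-0,0,0,-1,-6,3,1,-0,0,0,-1,-5,3,0,-0,0.01,0]
end [ 0.5704 -0.0418  0.0282]
[-1,-6,3,1,-0,0,0,-1,-6,3,0,-0,0,0,-1,-6,4,1,-0,0,0,-1,-6,3,1,-0,0,0,-1,-6,3,1,-0,0,0,-1,-5,3,0,-0,0.01,0,-1,-5,0,1,-0,-0,0,-1,-5,0,0,-0,-0,0,-1,-5,0,1,-0,-0,0,-1,-5,0,1,-0,-0,0,-1,-5,0,0,-0,-0,0,-1,-5,0,1,-0,-0,0]
[-1,-5,0,1,-0,-0,0,-1,-5,0,1,-0,-0,0,-1,-5,0,0,-0,-0,0,-1,-5,0,1,-0,-0,0,-1,-5,0,1,-0,-0,0,-1,-5,0,0,-0,-0,0,-1,-5,0,1,-0,-0,0,-1,-4,0,1,-0,-0,0,-1,-5,0,0,-0,-0,0,-1,-5,0,1,-0,-0,0]
end [ 0.6396 -0.0815  0.028 ]
```

View pics/wrist5.png

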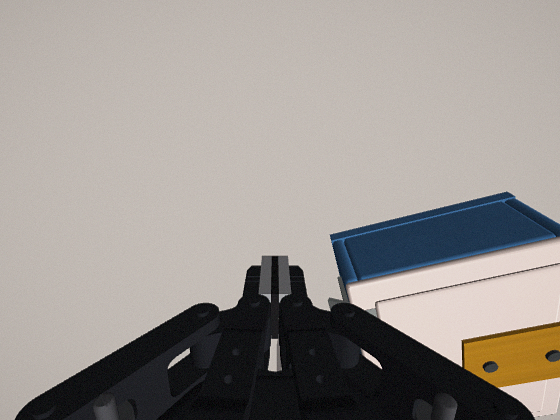

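View pics/side5.png

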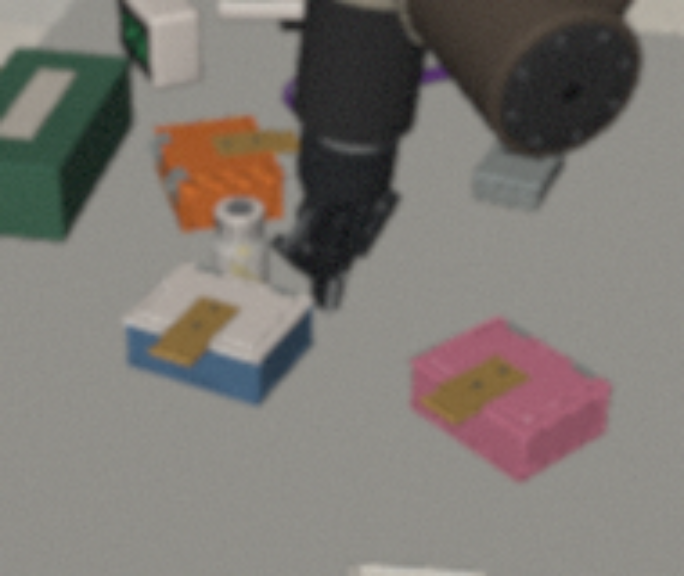

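Side view: bottle upright at (241,235), fingertip at (328,300) clear of the dish corner. Push.

Request:
{"method": "servo_tool", "body": {
  "series": [-1,-6,3,1,0,0,0,-1,-6,3,0,0,0,0,-1,-6,4,0,0,0,0,-1,-6,3,0,0,0,0,-1,-6,3,0,0,0,0,-1,-5,3,0,0,0.01,0,-1,-5,0,1,0,0,0,-1,-5,0,0,0,0,0,-1,-5,0,1,0,0,0,-1,-5,0,1,0,0,0]
}}

```text
clock: 10.2
tcp_pos: [0.5879, -0.0523, 0.0303]
tcp_rot: [0.779, 2.908, -0.053]
wrist_force: [-0.8, 0.3, 0.2]
finger_gap: -0.0002
```

```bash
python3 - <<'E'
from h import *
s=sense(); print(s['clock'],s['tcp_pos'],s['joint_positions'].round(2),s['wrist_force'])
p=s['tcp_pos'][:2]-H; print('dish coords',p@DX,p@DY)
im=capture('side'); cv2.imwrite('pics/side6.png',cv2.resize(im[130:290,180:370],None,fx=3.6,fy=3.6))
d=.259*DX+.966*DY; t=np.radians(8)
F=frame(np.r_[d*np.sin(t),-np.cos(t)],np.r_[-d,0])
tcp=lambda a,b,z: D(a,b,z)-F[:,2]*.008
plan([(tcp(45,68,.022),F,12)])
E
```

```text
10.2 [ 0.58790692 -0.05230887  0.03034282] [ 0.3   0.38 -0.6   0.21 -0.5  -2.57] [-0.84116955  0.28568012  0.16774608]
dish coords 0.030011287632725838 0.00892246733649892
[-1,-5,0,1,-0,-0,-0,-1,-5,0,0,-0,-0,-0,-1,-5,0,1,-0,-0,-0,-1,-4,0,1,-0,-0,-0,-1,-5,0,1,-0,-0,-0,-1,-5,0,0,-0,-0,-0,-1,-5,0,1,-0,-0,-0,-1,-5,0,1,-0,-0,-0,-1,-5,0,0,-0,-0,-0,-1,-5,1,1,-0,-0,-0,-1,-5,0,1,-0,-0,-0,-1,-4,0,0,-0,-0,-0]
end [ 0.6399 -0.0808  0.0303]
```

View pics/side6.png

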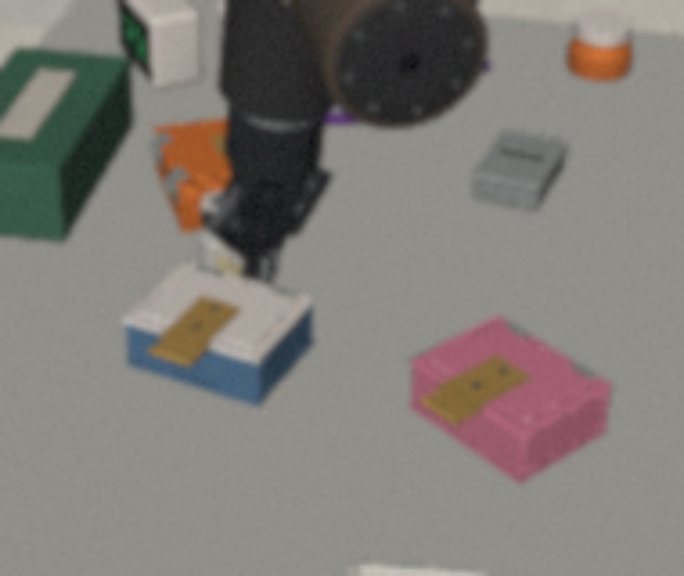

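The bottle is moving: its visible body went from about (241,250) to (225,257). The dish hasn't moved and forces are under 1 N. Continue.

Request:
{"method": "servo_tool", "body": {
  "series": [-1,-5,0,1,0,0,0,-1,-5,0,0,0,0,0,-1,-5,0,1,0,0,0,-1,-5,0,1,0,0,0,-1,-5,0,1,0,0,0,-1,-5,0,0,0,0,0,-1,-5,0,1,0,0,0,-1,-5,0,1,0,0,0,-1,-5,0,0,0,0,0,-1,-5,0,1,0,0,0,-1,-5,0,1,0,0,0,-1,-4,0,0,0,0,0]
}}

```text
clock: 11.45
tcp_pos: [0.6398, -0.0819, 0.0304]
tcp_rot: [0.779, 2.908, -0.053]
wrist_force: [-1.7, 0.7, 0.1]
finger_gap: -0.0002
```

```bash
python3 - <<'E'
from h import *
s=sense(); print(s['clock'],s['tcp_pos'],s['joint_positions'].round(2),s['wrist_force'])
p=s['tcp_pos'][:2]-H; print('dish coords',p@DX,p@DY)
im=capture('side'); cv2.imwrite('pics/side7.png',cv2.resize(im[130:290,180:370],None,fx=3.6,fy=3.6))
im=capture('top'); cv2.imwrite('pics/top7.png',cv2.resize(im[90:280,200:430],None,fx=3,fy=3))
E
```

```text
11.45 [ 0.63977059 -0.08193506  0.03035902] [ 0.22  0.45 -0.47  0.17 -0.56 -2.46] [-1.69906564  0.65565913  0.10600317]
dish coords 0.045301228612444816 0.06663669904715572
```

View pics/side7.png

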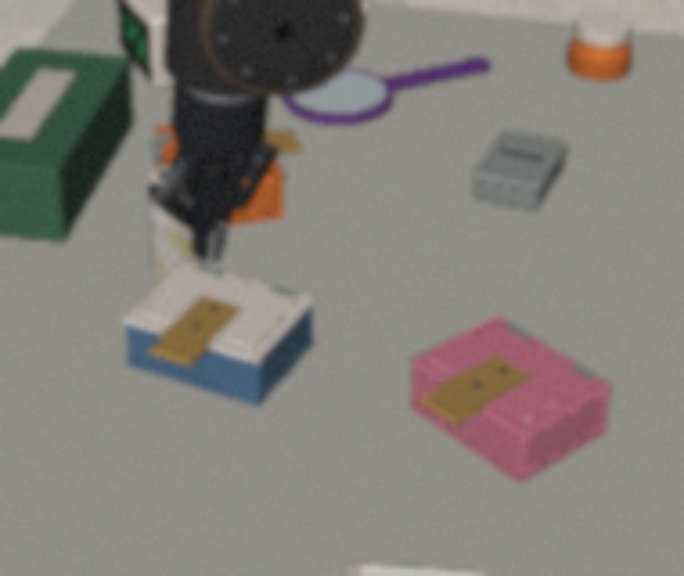

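View pics/top7.png

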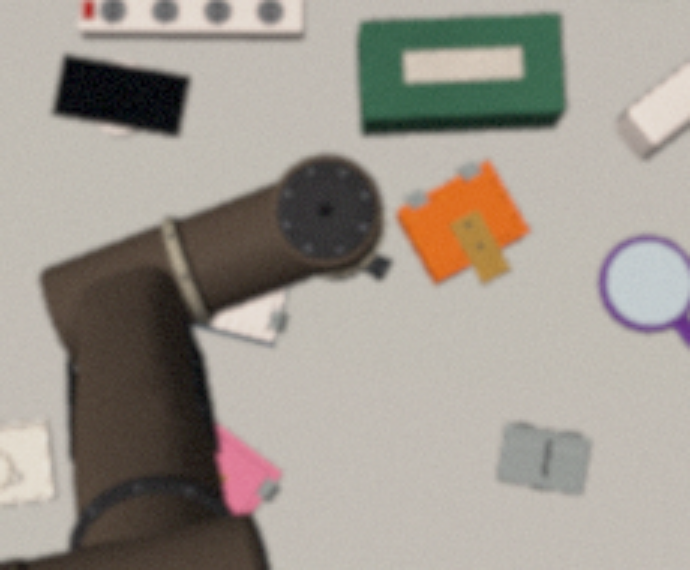

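The bottle was pushed to about dish coordinates (49, 100) and still stands, partly hidden at (170,235) in the side view. The dish hasn't moved. Retreat, lift, and reorient for the lever.

```bash
cat >> h.py <<'E'
def lev(deg): 
    t=np.radians(deg); return frame(np.r_[DX*np.cos(t),-np.sin(t)],np.r_[DX*np.sin(t),np.cos(t)])
def levtcp(u,z,F,b=0): # tip upper-inner corner at u mm before hinge, z m
    return D(-u,b,z)-F[:,0]*.011-F[:,2]*.008
E
python3 - <<'E'
from h import *
s=sense(); R0=R.from_rotvec(s['tcp_rot']).as_matrix(); p=s['tcp_pos']; d=.259*DX+.966*DY
F=lev(45); a=p-np.r_[d*.02,0]; b=a.copy(); b[2]=.22; b[:2]-=d*.02
print(levtcp(185,.11,F),levtcp(108,.024,F),F[:,2])
plan([(a,R0,3),(b,R0,6),(levtcp(185,.12,F),F,17)])
E
```

```text
[0.63799928 0.17069381 0.10788135] [0.61821028 0.09631181 0.02188135] [-0.18176257 -0.68320095 -0.70724736]
[-1,7,0,-1,0,0,0,-1,6,0,-1,0,0,0,-1,7,0,-1,0,0,0,-1,-1,0,-32,0,0,0,-1,-1,0,-31,0,0,0,-1,-1,0,-32,-0,0,0,-1,-1,0,-32,0,0,0,-1,-1,0,-31,0,0,0,-1,-1,0,-32,0,0,0,-1,6,13,5,0.04,0.04,-0.11,-1,4,13,5,0.03,0.04,-0.1,-1,3,14,5,0.04,0.03,-0.1]
[-1,1,15,4,0.03,0.04,-0.11,-1,-1,14,4,0.04,0.04,-0.11,-1,-2,15,3,0.03,0.04,-0.1,-1,-4,14,2,0.04,0.03,-0.1,-1,-5,14,2,0.03,0.04,-0.11,-1,-7,14,1,0.04,0.04,-0.1,-1,-8,12,0,0.03,0.04,-0.11,-1,-10,12,0,0.04,0.03,-0.1,-1,-11,10,-1,0.04,0.04,-0.11,-1,-12,10,-2,0.03,0.04,-0.11,-1,-12,8,-3,0.04,0.04,-0.1,-1,-13,6,-3,0.03,0.03,-0.11]
[-1,-14,5,-4,0.04,0.04,-0.1,-1,-14,3,-5,0.03,0.04,-0.11]
end [0.6381 0.1707 0.1175]
```

Request:
{"method": "servo_tool", "body": {
  "series": [-1,7,0,-1,0,0,0,-1,6,0,-1,0,0,0,-1,7,0,-1,0,0,0,-1,-1,0,-32,0,0,0,-1,-1,0,-31,0,0,0,-1,-1,0,-32,0,0,0,-1,-1,0,-32,0,0,0,-1,-1,0,-31,0,0,0,-1,-1,0,-32,0,0,0,-1,6,13,5,0.04,0.04,-0.11,-1,4,13,5,0.03,0.04,-0.1,-1,3,14,5,0.04,0.03,-0.1]
}}

```text
clock: 12.75
tcp_pos: [0.6101, -0.0207, 0.2025]
tcp_rot: [-0.339, -3.106, 0.205]
wrist_force: [0.6, -0.2, -0.5]
finger_gap: -0.0
```

Request:
{"method": "servo_tool", "body": {
  "series": [-1,1,15,4,0.03,0.04,-0.11,-1,-1,14,4,0.04,0.04,-0.11,-1,-2,15,3,0.03,0.04,-0.1,-1,-4,14,2,0.04,0.03,-0.1,-1,-5,14,2,0.03,0.04,-0.11,-1,-7,14,1,0.04,0.04,-0.1,-1,-8,12,0,0.03,0.04,-0.11,-1,-10,12,0,0.04,0.03,-0.1,-1,-11,10,-1,0.04,0.04,-0.11,-1,-12,10,-2,0.03,0.04,-0.11,-1,-12,8,-3,0.04,0.04,-0.1,-1,-13,6,-3,0.03,0.03,-0.11]
}}

```text
clock: 13.95
tcp_pos: [0.6329, 0.1443, 0.1292]
tcp_rot: [1.308, -2.168, 0.579]
wrist_force: [-0.3, 0.3, 0.1]
finger_gap: 0.0001
```

```bash
python3 - <<'E'
from h import *
s=sense(); print(s['clock'],s['tcp_pos'],s['joint_positions'].round(2),s['wrist_force'])
F=lev(45); print((R.from_rotvec(s['tcp_rot']).inv()*R.from_matrix(F)).as_rotvec().round(3))
m=camera_model('wrist'); im=snap('wrist','wrist8'); im=capture('side'); cv2.imwrite('pics/side8.png',cv2.resize(im[130:290,180:370],None,fx=3.6,fy=3.6))
import pickle; pickle.dump(m,open('m8.pkl','wb'))
plan([(levtcp(185,.12,F),F,2)])
E
```

```text
13.95 [0.63290554 0.14427654 0.12918756] [ 0.7   0.7   0.    0.32 -1.51 -1.31] [-0.2868615   0.32413623  0.05964874]
[ 0.069  0.078 -0.2  ]
[-1,-13,3,-5,0.03,0.04,-0.1,-1,-12,2,-5,0.04,0.04,-0.1]
end [0.6382 0.1705 0.1182]
```

View pics/wrist8.png

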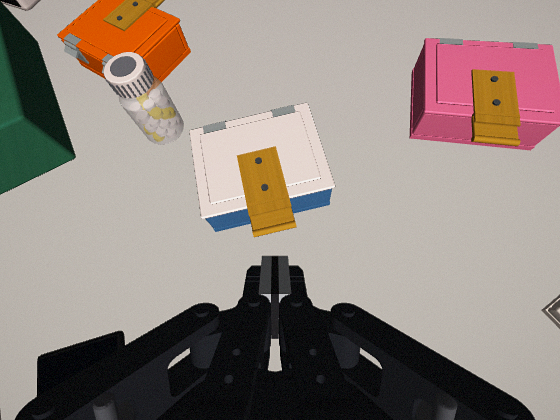

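View pics/side8.png

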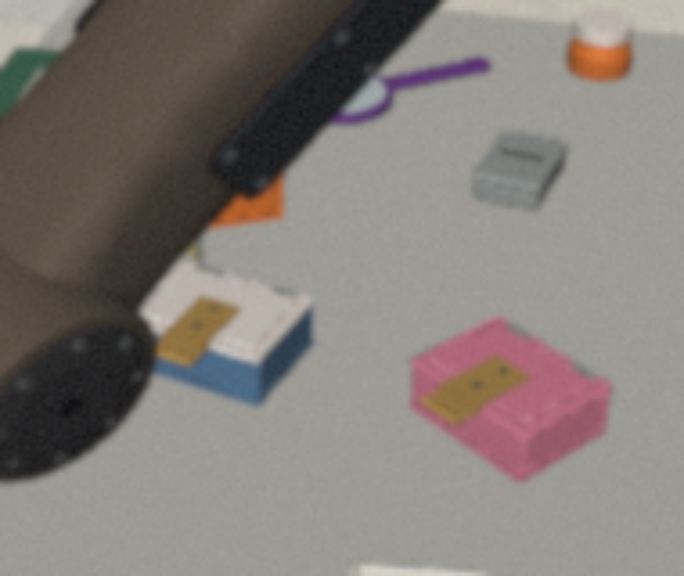

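The wrist view shows the bottle upright with its base near (165,138). The dish is closed, with its lever end between (255,236) and (297,229) directly ahead of the fingers.

```bash
python3 - <<'E'
from h import *
import pickle; m=pickle.load(open('m8.pkl','rb'))
im=cv2.imread('pics/wrist8.png')
cv2.imwrite('pics/w8z.png',cv2.resize(im[40:250,90:350],None,fx=2.8,fy=2.8,interpolation=cv2.INTER_CUBIC))
for n,uv,z in [('levL',(255,236),.046),('levR',(297,229),.046),('bl',(192,130),.047),('br',(307,103),.047),('fr',(334,187),.047),('fl',(203,219),.047),('cap',(124,66),.09),('base',(167,137),0)]:
    p=onz('wrist',uv,z,m); q=p[:2]-H; print(n,p.round(4),'dish',(q@DX*1000).round(1),(q@DY*1000).round(1))
for r in pinpoint('wrist','pill_bottle')[:2]:
    p=onz('wrist',r['location'],0,m); q=p[:2]-H; print('pb',r['location'],r['score'],(q@DX*1000).round(1),(q@DY*1000).round(1))
E
```

```text
levL [0.6333 0.09   0.046 ] dish -119.2 16.2
levR [0.5999 0.1007 0.046 ] dish -120.8 -18.8
bl [ 0.6434 -0.0355  0.047 ] dish -0.5 58.2
br [ 0.532  -0.0085  0.047 ] dish 2.0 -56.4
fr [0.5546 0.0821 0.047 ] dish -91.3 -57.8
fl [0.6668 0.056  0.047 ] dish -94.9 57.3
cap [ 0.6725 -0.0953  0.09  ] dish 49.8 101.7
base [ 0.675 -0.082  0.   ] dish 36.3 100.7
pb [164.3, 126.1] 0.75 52.7 103.0
```

View pics/w8z.png

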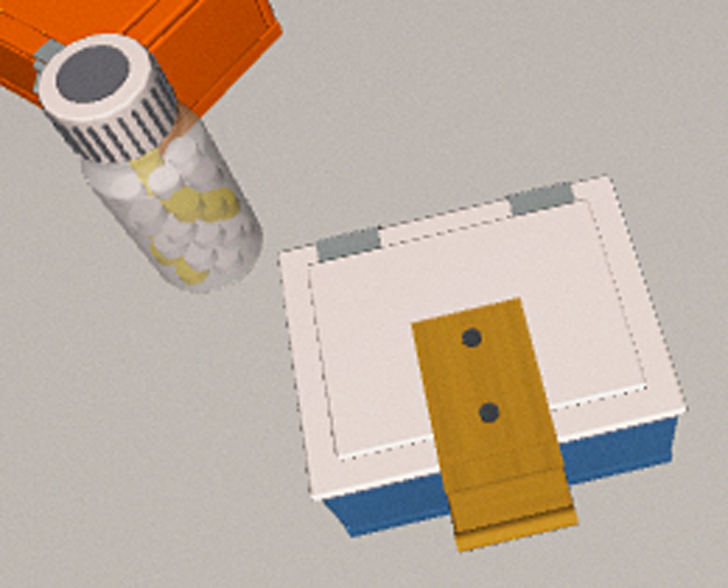

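Measured dish corners and lever agree with my model to within 2 mm. The bottle is at dish coordinates (50, 102), so its nearest side is about 20 mm outside the lid's sweep. Now the finger goes under the lever.

```bash
python3 - <<'E'
from h import *
F=lev(45); g=lambda u,z:levtcp(u,z,F,-1)
plan([(g(185,.12),F,2),(g(145,.028),F,6),(g(109,.025),F,6)])
E
```

```text
[-1,-13,4,-4,0.04,0.04,-0.1,-1,-13,3,-6,0.03,0.04,-0.1,-1,-6,0,16,0,-0,-0,-1,-6,0,15,0,-0,-0,-1,-7,0,16,0,-0,-0,-1,-6,0,15,0,-0,-0,-1,-6,0,16,0,-0,-0,-1,-6,0,16,0,-0,-0,-1,4,0,5,0,-0,-0,-1,4,0,4,0,-0,-0,-1,4,0,5,0,-0,-0,-1,3,0,4,0,-0,-0]
[-1,4,0,5,0,-0,-0,-1,4,0,4,0,-0,-0]
end [0.6174 0.0978 0.023 ]
```

Request:
{"method": "servo_tool", "body": {
  "series": [-1,-13,4,-4,0.04,0.04,-0.1,-1,-13,3,-6,0.03,0.04,-0.1,-1,-6,0,16,0,0,0,-1,-6,0,15,0,0,0,-1,-7,0,16,0,0,0,-1,-6,0,15,0,0,0,-1,-6,0,16,0,0,0,-1,-6,0,16,0,0,0,-1,0,0,0,0,0,0]
}}

```text
clock: 15.0
tcp_pos: [0.6263, 0.1288, 0.0256]
tcp_rot: [1.483, -1.945, 0.617]
wrist_force: [-0.6, -0.4, -0.2]
finger_gap: 0.0
```

```bash
python3 - <<'E'
from h import *
s=sense(); print(s['clock'],s['tcp_pos'],s['joint_positions'].round(2),s['wrist_force'])
F=lev(45); print((R.from_rotvec(s['tcp_rot']).inv()*R.from_matrix(F)).as_rotvec().round(3))
im=snap('wrist','wrist9')
g=lambda u,z:levtcp(u,z,F,-1)
plan([(g(109,.025),F,6)])
E
```

```text
15.0 [0.62627609 0.12876962 0.02555538] [ 0.72  0.81 -0.13  0.41 -1.35 -1.23] [-0.63882065 -0.40379187 -0.17768935]
[ 0.004 -0.002 -0.006]
[-1,4,0,4,0,-0,-0,-1,3,0,5,0,-0,-0,-1,4,0,4,0,-0,-0,-1,3,1,5,0,-0,-0,-1,4,0,4,0,-0,-0,-1,3,0,5,0,-0,-0.01]
end [0.6173 0.0972 0.0226]
```

View pics/wrist9.png

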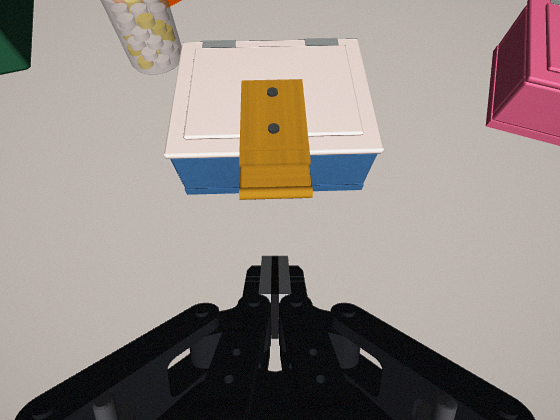

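The fingers are at (275,258), centred on the lever (275,195) and square to the dish. Slide in under it.

Request:
{"method": "servo_tool", "body": {
  "series": [-1,4,0,4,0,0,0,-1,3,0,5,0,0,0,-1,4,0,4,0,0,0,-1,3,0,5,0,0,0,-1,4,0,4,0,0,0,-1,3,0,5,0,0,0,-1,0,0,0,0,0,0]
}}

```text
clock: 15.75
tcp_pos: [0.6183, 0.0971, 0.0226]
tcp_rot: [1.486, -1.945, 0.618]
wrist_force: [0.0, 0.3, 0.4]
finger_gap: -0.0001
```

```bash
python3 - <<'E'
from h import *
s=sense(); print(s['clock'],s['tcp_pos'],s['joint_positions'].round(2),s['wrist_force'])
F=lev(45)
im=snap('wrist','wrist10')
P=lambda u,h:(levtcp(u,.043+h/1000,F,-1),F)
plan([(*P(108,0),3),(*P(105,30),5),(*P(95,55),4),(*P(78,78),5),(*P(55,95),5),(*P(28,106),5),(*P(5,110),5),(*P(-20,109),5)])
E
```

```text
15.75 [0.61832076 0.09710088 0.02263314] [ 0.7   0.79 -0.2   0.44 -1.3  -1.24] [0.02683534 0.2742833  0.4304198 ]
[-1,5,0,-4,0,-0,-0,-1,4,1,-4,0,-0,-0,-1,5,0,-4,0,-0,-0.01,-1,5,0,-4,0,-0,0,-1,4,0,-4,0,-0,0,-1,5,0,-3,0,-0,0,-1,5,0,-4,0,-0,0,-1,4,0,-4,0,-0,0,-1,6,0,-3,0,-0,0,-1,6,0,-2,0,-0,0,-1,7,0,-3,0,-0,0,-1,6,0,-3,0,-0,0]
[-1,6,0,-1,0,-0,0,-1,5,0,-1,0,-0,0,-1,6,0,0,0,-0,0,-1,6,0,-1,0,-0,0,-1,5,0,-1,0,-0,0,-1,6,0,1,0,-0,0,-1,5,0,1,0,-0,0,-1,6,0,1,0,-0,0,-1,6,0,1,0,-0,0,-1,5,1,0,0,-0,0,-1,5,0,2,0,-0,0,-1,6,0,3,0,-0,0]
[-1,5,0,2,0,-0,0,-1,6,0,2,0,-0,0,-1,5,0,3,0,-0,0,-1,4,0,3,0,-0,0,-1,4,0,2,0,-0,0,-1,4,0,3,0,-0,0,-1,4,0,3,0,-0,0,-1,3,0,2,0,-0,0,-1,3,0,4,0,-0,0,-1,4,0,3,0,-0,0,-1,3,0,4,0,-0,0,-1,4,0,4,0,-0,0]
[-1,3,0,4,0,-0,0]
end [ 0.5841 -0.0271  0.1493]
```

View pics/wrist10.png

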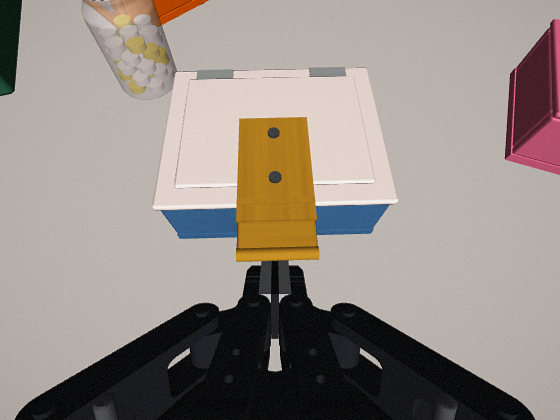

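The lever now covers the fingertips at (276,258) and there is no contact force. Start lifting.

Request:
{"method": "servo_tool", "body": {
  "series": [-1,5,0,-4,0,0,0,-1,4,0,-4,0,0,0,-1,5,0,-4,0,0,0,-1,5,0,-4,0,0,0,-1,4,0,-4,0,0,0,-1,5,0,-3,0,0,0,-1,5,0,-4,0,0,0,-1,4,0,-4,0,0,0]
}}

```text
clock: 16.6
tcp_pos: [0.6175, 0.0938, 0.0714]
tcp_rot: [1.486, -1.946, 0.619]
wrist_force: [0.2, 0.2, -0.5]
finger_gap: 0.0001
```

```bash
python3 - <<'E'
from h import *
s=sense(); print(s['clock'],s['tcp_pos'],s['joint_positions'].round(2),s['wrist_force'])
im=snap('wrist','wrist11')
F=lev(45)
P=lambda u,h:(levtcp(u,.043+h/1000,F,-1),F)
plan([(*P(95,55),4),(*P(78,78),5),(*P(55,95),5),(*P(28,106),5),(*P(5,110),5),(*P(-20,109),5)])
E
```

```text
16.6 [0.61745426 0.09378342 0.07138525] [ 0.69  0.73 -0.19  0.43 -1.36 -1.21] [ 0.23742933  0.21634172 -0.53385174]
[-1,6,0,-2,0,0,-0,-1,6,1,-3,0,0,-0,-1,6,0,-2,0,0,-0,-1,6,0,-2,0,0,-0.01,-1,6,0,-1,0,0,0,-1,5,0,-1,0,0,0,-1,6,0,-1,0,0,0,-1,6,0,-1,0,0,0,-1,6,0,0,0,0,0,-1,6,0,1,0,0,0,-1,5,0,1,0,0,0,-1,6,0,0,0,0,0]
[-1,5,0,1,0,0,0,-1,6,0,1,0,0,0,-1,5,0,2,0,0,0,-1,6,0,2,0,0,0,-1,5,0,3,0,0,0,-1,5,0,2,0,0,0,-1,6,0,2,0,0,0,-1,4,0,3,0,0,0,-1,4,0,2,0,0,0,-1,3,0,3,0,0,0,-1,4,0,3,0,0,0,-1,4,1,2,0,0,0]
[-1,3,0,4,0,0,0,-1,4,0,4,0,0,0,-1,3,0,3,0,0,0,-1,3,0,4,0,0,0,-1,4,0,4,0,0,0]
end [ 0.5839 -0.0272  0.1499]
```

View pics/wrist11.png

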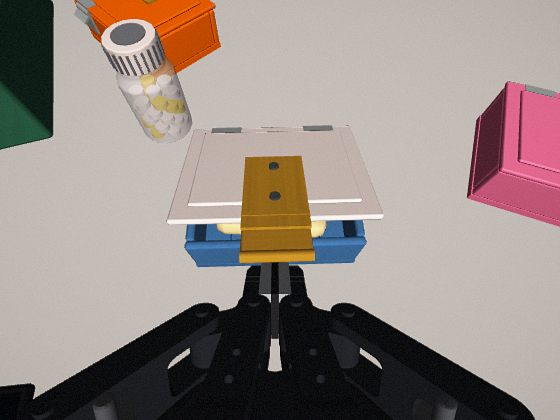

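The lid is rising: soap shows under it at (275,228) and the lever rests on the fingertips at (277,258). Continue along the arc.

Request:
{"method": "servo_tool", "body": {
  "series": [-1,6,0,-2,0,0,0,-1,6,0,-3,0,0,0,-1,6,0,-2,0,0,0,-1,6,0,-2,0,0,0,-1,6,0,-1,0,0,0,-1,5,0,-1,0,0,0,-1,6,0,-1,0,0,0,-1,6,0,-1,0,0,0,-1,6,0,0,0,0,0,-1,6,0,1,0,0,0]
}}

```text
clock: 17.65
tcp_pos: [0.6087, 0.0617, 0.1214]
tcp_rot: [1.487, -1.946, 0.619]
wrist_force: [-0.2, 0.4, -0.1]
finger_gap: 0.0001
```

```bash
python3 - <<'E'
from h import *
s=sense(); print(s['clock'],s['tcp_pos'],s['joint_positions'].round(2),s['wrist_force'])
im=snap('wrist','wrist12')
F=lev(45)
P=lambda u,h:(levtcp(u,.043+h/1000,F,-1),F)
plan([(*P(55,95),4),(*P(28,106),5),(*P(5,110),5),(*P(-20,109),5)])
E
```

```text
17.65 [0.6087156  0.06167958 0.12142511] [ 0.67  0.64 -0.23  0.44 -1.4  -1.17] [-0.15309336  0.38319247 -0.07957351]
[-1,5,0,0,0,0,-0,-1,6,0,1,0,0,-0,-1,5,0,0,0,0,-0,-1,5,1,1,0,0,-0.01,-1,5,0,2,0,0,0,-1,6,0,2,0,0,0,-1,5,0,3,0,0,0,-1,6,0,2,0,0,0,-1,5,0,2,0,0,0,-1,4,0,3,0,0,0,-1,4,0,2,0,0,0,-1,4,0,3,0,0,0]
[-1,4,0,3,0,0,0,-1,3,0,2,0,0,0,-1,3,0,4,0,0,0,-1,4,0,4,0,0,0,-1,3,0,3,0,0,0,-1,4,0,4,0,0,0,-1,3,0,4,0,0,0]
end [ 0.5842 -0.0269  0.1494]
```

View pics/wrist12.png

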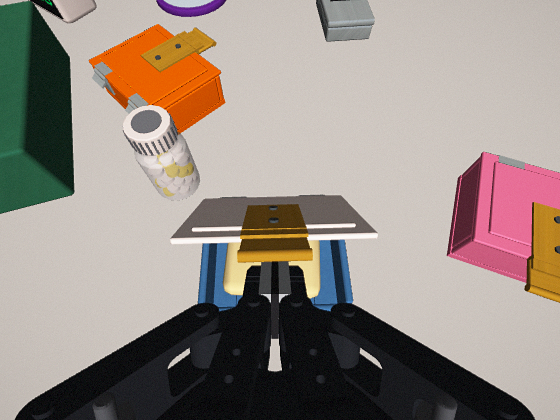

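The lid is about half way up, with the lever still on the fingertips at (276,257) and the bottle clear at (165,155). Continue.

Request:
{"method": "servo_tool", "body": {
  "series": [-1,5,0,0,0,0,0,-1,6,0,1,0,0,0,-1,5,0,0,0,0,0,-1,5,0,1,0,0,0,-1,5,0,2,0,0,0,-1,6,0,2,0,0,0,-1,5,0,3,0,0,0,-1,6,0,2,0,0,0,-1,5,0,2,0,0,0]
}}

```text
clock: 18.6
tcp_pos: [0.5972, 0.0197, 0.146]
tcp_rot: [1.487, -1.945, 0.619]
wrist_force: [0.2, 0.6, -0.2]
finger_gap: 0.0005
```

```bash
python3 - <<'E'
from h import *
s=sense(); print(s['clock'],s['tcp_pos'],s['joint_positions'].round(2),s['wrist_force'])
im=snap('wrist','wrist13')
F=lev(45)
P=lambda u,h:(levtcp(u,.043+h/1000,F,-1),F)
plan([(*P(5,110),5),(*P(-24,109),7)])
E
```

```text
18.6 [0.59718777 0.01974948 0.14595877] [ 0.63  0.58 -0.29  0.47 -1.38 -1.15] [ 0.15407319  0.57144306 -0.20330404]
[-1,4,0,3,0,-0,-0,-1,4,0,2,0,-0,-0,-1,4,0,3,0,-0,-0,-1,4,0,2,0,-0,-0,-1,4,0,3,0,-0,-0.01,-1,3,0,3,0,-0,0,-1,3,0,3,0,-0,0,-1,2,0,3,0,-0,0,-1,3,0,3,0,-0,0,-1,3,0,3,0,-0,0,-1,3,0,3,0,-0,0,-1,2,0,3,0,-0,0]
end [ 0.5836 -0.0306  0.1498]
```

View pics/wrist13.png

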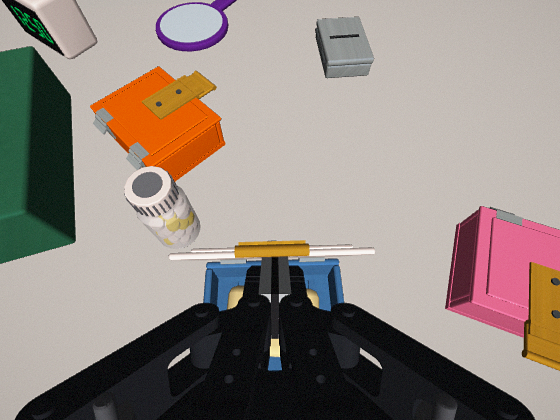

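The lid is nearly upright, seen edge on at row 250, with the lever on the fingers. Push it past the balance point.

Request:
{"method": "servo_tool", "body": {
  "series": [-1,4,0,3,0,0,0,-1,4,0,2,0,0,0,-1,4,0,3,0,0,0,-1,4,0,2,0,0,0,-1,4,0,3,0,0,0,-1,3,0,3,0,0,0,-1,3,0,3,0,0,0,-1,2,0,3,0,0,0,-1,3,0,3,0,0,0,-1,3,0,3,0,0,0,-1,3,0,3,0,0,0,-1,2,0,3,0,0,0]
}}

```text
clock: 19.85
tcp_pos: [0.5838, -0.0298, 0.1493]
tcp_rot: [1.487, -1.946, 0.619]
wrist_force: [-0.0, -0.3, -0.4]
finger_gap: 0.0003
```

```bash
python3 - <<'E'
from h import *
s=sense(); print(s['clock'],s['tcp_pos'],s['wrist_force'])
im=snap('wrist','wrist14'); im=capture('side'); cv2.imwrite('pics/side14.png',cv2.resize(im[130:290,180:370],None,fx=3.6,fy=3.6))
F=lev(45)
P=lambda u,h:(levtcp(u,.043+h/1000,F,-1),F)
plan([(*P(-36,105),4)])
E
```

```text
19.85 [ 0.58380853 -0.029839    0.14931392] [-0.0076289  -0.31495233 -0.43836439]
[-1,2,0,3,0,-0,-0,-1,1,0,3,0,-0,-0,-1,2,0,3,0,-0,-0,-1,2,0,3,0,-0,-0.01]
end [ 0.5801 -0.043   0.1457]
```

View pics/wrist14.png

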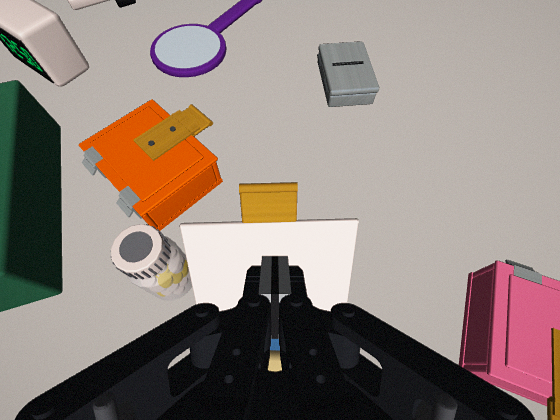

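View pics/side14.png

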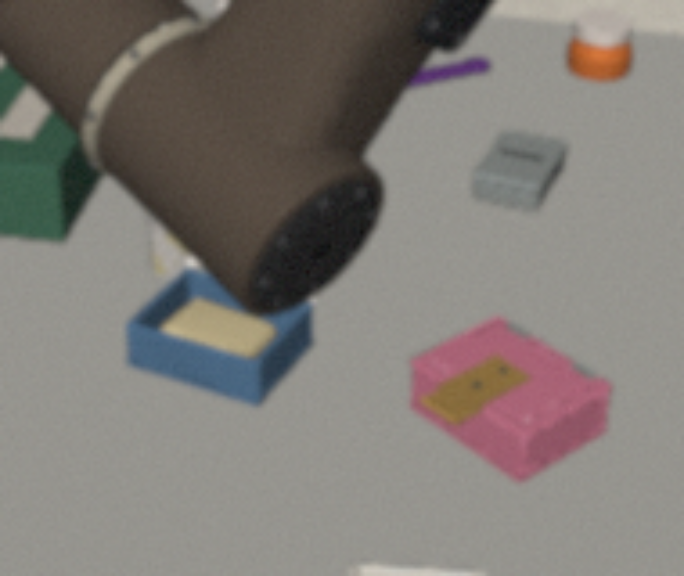

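The lid has fallen back open with its lever at (268,200), and the side view shows the soap exposed at (218,325). Back the fingers straight out along the tool axis.

Request:
{"method": "servo_tool", "body": {
  "series": [-1,0,0,-10,0,0,0,-1,0,0,-20,0,0,0,-1,0,0,-25,0,0,0,-1,0,0,-25,0,0,0,-1,0,0,-25,0,0,0,-1,0,0,-20,0,0,0,-1,0,0,-10,0,0,0,-1,0,0,0,0,0,0,-1,0,0,0,0,0,0]
}}

```text
clock: 20.85
tcp_pos: [0.6082, 0.0625, 0.2442]
tcp_rot: [1.487, -1.945, 0.618]
wrist_force: [-0.5, 0.4, -1.0]
finger_gap: 0.0001
```

```bash
python3 - <<'E'
from h import *
s=sense(); print(s['clock'],s['tcp_pos'],s['wrist_force'],s['joint_velocities'].round(3))
m=camera_model('wrist'); im=snap('wrist','wrist15'); im=snap('side','side15'); im=snap('top','top15')
import pickle; pickle.dump(m,open('m15.pkl','wb'))
E
```

```text
20.85 [0.6081827  0.06251288 0.2441516 ] [-0.54121114  0.36733759 -0.97738215] [-0.009  0.004 -0.017 -0.001  0.002 -0.001]
```

View pics/wrist15.png

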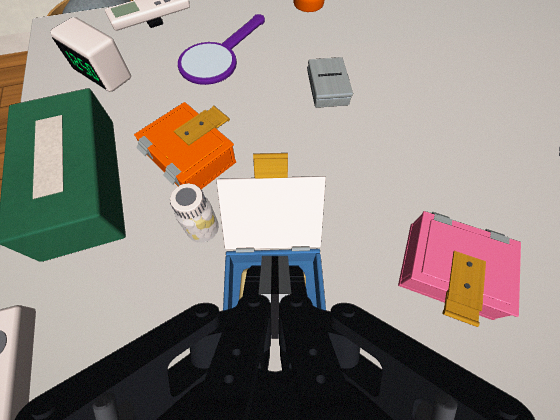

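View pics/side15.png

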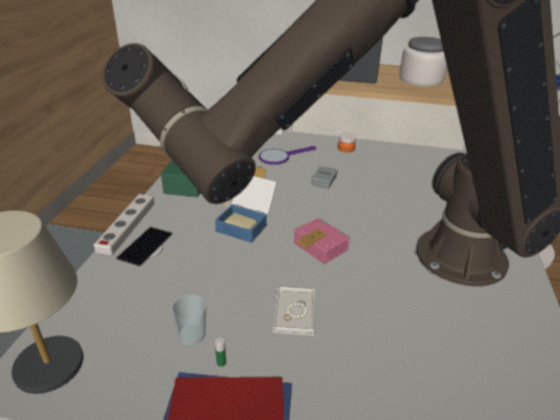

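View pics/top15.png

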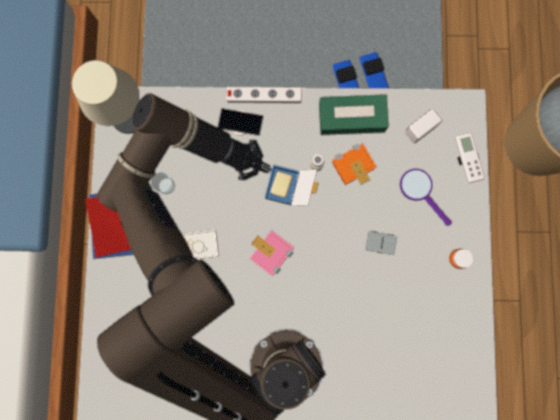

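The lid leans back open with its lever at (270,165), the bottle stands clear at (195,210), and the other things look unmoved in the side and top views. One last check of the dish position, then I'll hand in.

```bash
python3 - <<'E'
from h import *
import pickle; m=pickle.load(open('m15.pkl','rb'))
for n,uv,z in [('hl',(224,249),.045),('hr',(321,249),.045),('lidTL',(218,177),.122),('lidTR',(325,177),.122),('cap',(188,196),.09)]:
    q=onz('wrist',uv,z,m)[:2]-H; print(n,(q@DX*1000).round(1),(q@DY*1000).round(1))
job_done(); print(sense()['clock'])
E
```

```text
hl 0.7 61.5
hr 0.2 -56.8
lidTL 54.9 60.2
lidTR 54.3 -54.7
cap 49.7 99.9
the job is handed in; nothing more can be done
the job is handed in; nothing more can be done
```

The soap dish is open: I pushed the bottle out of the way first, then flipped the lid with a fingertip under the brass lever. I handed the job in at about 21 s of the 56 s allowed, with the fingers withdrawn and touching nothing.

- **Bottle:** I pushed it about 77 mm, upright, to 100 mm to the side of the dish's middle. Its side stands about 18 mm outside the lid's sweep. The last picture shows it still standing, at the spot where I left it.
- **Lid:** it fell back by itself past the balance point. Its top edge measures 55 mm behind the hinge, against about 51 mm expected at the stops, so it appears to be resting on them.
- **Dish and other things:** the hinge line is within 1 mm of where I first measured it along the dish's front-to-back direction. Across the dish it is within about 2–3 mm, which is about as good as my reading of the pictures. Nothing else looked disturbed. The wrist force never read more than about 2 N.

**What went wrong on the way:** my first two poses for pushing the bottle hit joint range limits (joint 6, then joint 3). I went back up and used a nearly vertical tool instead, and nothing was touched while doing so.

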